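# Hold the short pedal bin open, then let its lid down softly

## Task

I have a used wipe to throw away: with your fingertips press the pedal of the shorter of the two steel bins right down so that its lid stands wide open, and keep it open for at least two seconds while I drop the wipe in. Then let the pedal come up slowly under your fingers, so that the lid comes down gently and shuts without slamming, and draw your hand back. Work the bin by its pedal only, never by the lid, leave the tall bin shut, and do not pick up or shift either bin or anything else on the desk.

Things in the scene. Friction and masses are not known exactly. Their poses are not given: they have to be found in the camera images.
- short_bin: the shorter of two round brushed-steel pedal bins of the same make, 150 mm across, 199 mm high with its lid shut; loose, 1.3 kg, on four rubber feet. Origin: centre of its underside, on the desk. Its z points up and its -x points to its front, where the pedal sticks out; the lid is hinged at the back (+x), so the lid swings up and away from the pedal side
- short_bin_pad (a point): centre of the top of the short bin's black rubber pedal pad (56 mm across, 42 mm front to back, 10 mm thick), 45 mm in front of the bin's steel wall. At rest it is 45 mm above the desk; fully pressed it has gone down 30 mm, to 15 mm above the desk, where it meets a hard stop; it moves almost straight down, the pad tilting by 0.31 rad on the way (front edge up 0.155 rad at rest, down 0.155 rad when pressed). Point moves with the pedal
- short_bin_lid (a joint): angle of the short bin's lid: 0 shut, 1.30 rad with the pedal fully down. A rod links it to the pedal: 1 mm of pedal travel turns the lid 0.043 rad, and with nothing on the pedal the lid falls shut at once with a bang
- short_bin_pedal (a joint): angle of the short bin's pedal lever: 0 at rest (up), 0.31 rad fully pressed. Pressing it takes about 5 to 8 N at the start, easing to 3 N as the lid rises, and there is a light return spring
- short_bin_lid_front (a point): front edge of the short bin's lid, 185 mm above the desk when shut
- tall_bin: the taller bin, same make and material, 180 mm across, 279 mm high with its lid shut, same kind of pedal; must stay shut. Origin and axes as for the short bin
- tall_bin_lid (a joint): angle of the tall bin's lid: 0 shut, 1.30 rad open
- wipes_tub: round white plastic tub of wipes with grey cap, 91 mm across, 176 mm high, standing between the bins; origin: centre of its underside
- sanitizer: pump bottle of hand gel, 62 mm across, 180 mm high; origin: centre of its underside
- stapler: black stapler, 140 x 34 mm, 60 mm high, long axis x; origin: centre of its underside
- highlighter: flat highlighter pen, 128 x 23 mm, 17 mm high, lying along its x; origin: underside, 16 mm from the middle of its length
- tape_dispenser: black desk tape dispenser, 140 x 55 mm, 76 mm high; origin: centre of its underside
- pen_pot: dark metal pot of pens, 80 mm across, 145 mm high with the pens; origin: centre of its underside
- mug: white mug, 80 mm across, 95 mm high, handle towards its +y; origin: centre of its underside
There are look-alikes about, which are no part of the job. Leave any green, orange or red look-alike of the stapler alone.

How it is judged:
By the outcome, as a careful person would: the job done as asked, in the order asked, and still so for the second after the job is handed in, with the robot touching nothing.
It also fails if it takes over 42 s, if anything falls off the work surface, if the arm or the gripper's body presses on something with over 40 N, if the wrist force passes 120 N, or if a joint passes its speed limit or range.

## Robot

A 7-joint arm with a two-finger parallel gripper is mounted at the origin on the work surface. World frame = base frame: x ahead of the robot, y to its left, z up, the work surface at z = 0. Lengths are in m, angles in rad, forces in N, time in s.
With the tool pointing down it reaches from about 0.425 to 0.875 m from the base axis. Payload 4.7 kg.
Tool frame: the origin (TCP) lies at the very end of the fingers, on their centre line; the grasp point (between the pads) lies behind it (arm.pinch_z is the y of the grasp point in the tool frame, in m); y points along the fingers, z is the direction in which the jaws open and shut, and the axes are right-handed (so a half turn about y gives the same grasp; the last joint's range is limited). The gripper opens to 87 mm and grips with 3 to 60 N. Pads are 19 mm wide; open, the fingers measure 117 mm over their backs; the gripper's body (75 mm by 190 mm) begins 51 mm behind the grasp point.
Start: joints at [-1.093, 0.321, -0.07, 1.45, 0.023, 1.371, -0.057], TCP at [0.291, 0.581, 0.223] pointing down, gripper open.
Joint ranges: [-2.86, 2.86], [-0.3, 2.09], [-1.38, 1.24], [0.06, 2.45], [-1.56, 4.7], [0.09, 2.05], [-2.69, 2.69]. Speed limits (rad/s): [2.57, 2.57, 3.14, 3.14, 3.14, 3.14, 3.14].

## Interface

Orientations are given as a 3x3 rotation matrix whose columns are the frame's x, y, z axes.
In Python, from workcell import arm gives the robot as it stands.
- The arm moves only by the tool play_rows, never from a script. Its argument "rows" is a list of rows, each an object of numbers: "tx", "ty", "tz": the shift along the world's x, y, z in m; "ax", "ay", "az": the turn, a rotation vector about the world's x, y, z in degrees. In form: [{"tx": .., "ty": .., "tz": .., "ax": .., "ay": .., "az": ..}, ...]. A call has 1 to 12 rows; each row is the pose to reach, as a shift and turn from the pose measured when the call began; what a row does not reach only later rows make up. A row lasts 1/12 s, in which the tool goes at most 41.7 mm and 7.16 degrees, less where a joint would pass 70% of its speed; a pose out of reach is approached as far as the arm can. A call with a gripper value outside its range is refused whole. "hand" is the opening, from -1 (shut) to 1 (fully open), set as the call begins (left out, the last holds). The fingers move at their own pace and stop on an object; "newtons" is the grip in N (left out, the last holds). Time passes only in rows, so rows that repeat a pose let the fingers close. It gives the time, the measured TCP pose, the force and the opening at its end, in the units of the state.
- arm.observe(): the state, without advancing time (a new reading comes with each control period).
- arm.snapshot(name): name is "scene" or "top" or "wrist"; returns (picture, depth): 384x512x3 uint8, red, green, blue; 384x512 float32, m along the optical axis (not along the pixel's ray), 0 where there is no reading.
- arm.camera_info(name): a dict with "fx", "fy", "cx", "cy" (pixels), "k1" (the pictures are not rectified: a ray, as slopes to the right and down, at radius r is drawn at 1 + k1 r^2 times it, then the intrinsics apply), "position" and "rotation" of the camera in the world; the wrist camera has in their place "hand_eye" (4x4, takes a point from camera to tool coordinates, whose origin is the TCP and whose axes are the tool frame's). Camera axes: x right, y up, looking along -z (the intrinsics and any distortion apply to the point x, -y, -z); pixel columns grow to the right and rows downward; lengths in m; the calibration is good to about 2 mm. A picture is of the moment at which its call begins: read the wrist's pose just before it. camera_info takes no time and is no camera call.
- arm.hand_in(): hands the job in, once; it reports no verdict.
The state is a dict: "t": time; "q": joint angles; "qvel": joint speeds; "joint_torque": joint torques, N m; "tool_pos": TCP position; "ee_rot": TCP orientation; "wrist_force": force on the tool from outside, world axes, zero at the start; "torque": the same for the moment, N m; "grip_width": opening from 0.0 (shut) to 1.0 (fully open).
Only numpy, scipy, OpenCV 4.12 (cv2) and the standard library are available. Lean on these libraries where they do the work, as an engineer would, in place of code of your own. Each camera call takes 0.05 s, during which the arm holds its last target.

## Working session

There is one attempt and no reset: what is moved stays moved. The work goes in short steps, Python scripts to look and compute and a tool call to move; the robot and the scene stay as the last step left them, time stands still between calls to the robot, and variables do not carry over. Pictures are saved under pics/ and viewed, and the job is handed in when it is done.

Besides the shell and the picture viewer there is one more tool, called in YAML: its name, and indented under it one key for each argument. play_rows: Moves the arm, as the interface text tells. Its arguments: {"type":"object","properties":{"rows":{"type":"array"},"hand":{"type":"number"},"newtons":{"type":"number"}},"required":["rows"]}

```bash
mkdir -p pics; ls; cat > h.py <<'E'
import numpy as np, cv2
from workcell import arm
def save(n,im): cv2.imwrite('pics/'+n+'.png',im[:,:,::-1])
def cloud(depth,ci,R=None,p=None):
    h,w=depth.shape
    K=np.array([[ci['fx'],0,ci['cx']],[0,ci['fy'],ci['cy']],[0,0,1]],float)
    v,u=np.mgrid[0:h,0:w]
    pts=cv2.undistortPoints(np.stack([u,v],-1).reshape(-1,1,2).astype(np.float64),K,np.array([ci['k1'],0,0,0.])).reshape(h,w,2)
    c=np.stack([pts[...,0]*depth,-pts[...,1]*depth,-depth],-1)
    if R is None: R=np.array(ci['rotation']);p=np.array(ci['position'])
    return c@R.T+p
E
python3 - <<'E'
from h import *
s=arm.observe(); print({k:np.round(v,3).tolist() for k,v in s.items()}, arm.pinch_z)
for n in ('scene','top'):
    im,d=arm.snapshot(n); ci=arm.camera_info(n); print(n,{k:np.round(v,3).tolist() for k,v in ci.items()})
    save(n+'0',im); np.savez('pics/'+n+'0.npz',im=im,d=d,P=cloud(d,ci))
E
```

```text
pics
{'t': 0.0, 'q': [-1.093, 0.322, -0.07, 1.452, 0.023, 1.371, -0.057], 'qvel': [0.001, 0.0, -0.001, 0.001, -0.001, 0.002, 0.001], 'joint_torque': [0.0, -49.129, -0.404, -31.253, -0.064, 0.044, 0.0], 'tool_pos': [0.291, 0.581, 0.221], 'ee_rot': [[0.894, -0.001, 0.447], [-0.447, -0.002, 0.894], [0.0, -1.0, -0.002]], 'wrist_force': [0.347, -0.199, -0.659], 'torque': [0.001, 0.006, 0.002], 'grip_width': 0.999} -0.0187
scene {'fx': 357.487, 'fy': 357.487, 'cx': 256.151, 'cy': 187.753, 'k1': 0.026, 'position': [0.843, 0.072, 1.191], 'rotation': [[-0.115, -0.95, 0.289], [0.993, -0.11, 0.034], [-0.0, 0.291, 0.957]]}
top {'fx': 426.633, 'fy': 426.633, 'cx': 249.011, 'cy': 191.097, 'k1': -0.031, 'position': [0.23, 0.025, 1.474], 'rotation': [[-0.016, 0.974, -0.228], [-1.0, -0.015, 0.007], [0.004, 0.228, 0.974]]}
```

View pics/scene0.png

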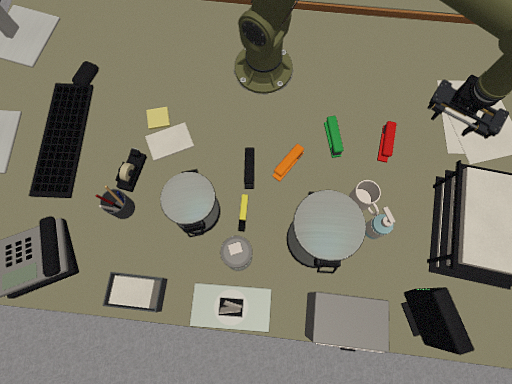

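View pics/top0.png

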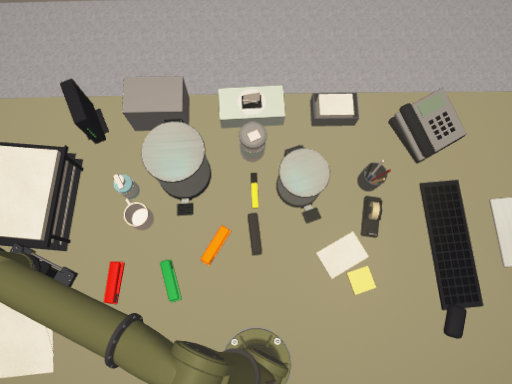

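```bash
python3 - <<'E'
from h import *
for n,(r0,r1,c0,c1) in (('top',(130,240,230,380)),('scene',(130,250,130,280))):
    z=np.load(f'pics/{n}0.npz'); im=z['im'][r0:r1,c0:c1]
    save(n+'0z',cv2.resize(im,None,fx=5,fy=5,interpolation=cv2.INTER_CUBIC))
z=np.load('pics/top0.npz');P=z['P']
for r in range(204,226,2): print(r,[tuple(np.round(P[r,c],3).tolist()) for c in range(302,324,4)])
# bin lids
for n in('top','scene'):
    P=np.load(f'pics/{n}0.npz')['P']
    for nm,m in(('short',(P[...,2]>.165)&(P[...,2]<.215)&(P[...,1]<-.05)&(P[...,1]>-.3)&(P[...,0]>.3)&(P[...,0]<.75)),):
        q=P[m]; 
        mm=m.astype(np.uint8); k,l,st,ce=cv2.connectedComponentsWithStats(mm)
        for i in range(1,k):
            if st[i,4]>100: q=P[l==i]; print(n,st[i],q.min(0),q.max(0), cv2.minEnclosingCircle(q[:,:2].astype(np.float32)))
E
```

```text
204 [(0.516, -0.165, 0.051), (0.52, -0.181, 0.031), (0.518, -0.194, 0.038), (0.526, -0.215, -0.006), (0.525, -0.228, 0.001), (0.524, -0.242, 0.004)]
206 [(0.512, -0.166, 0.037), (0.511, -0.18, 0.039), (0.512, -0.194, 0.033), (0.518, -0.214, 0.0), (0.517, -0.227, 0.003), (0.517, -0.242, 0.001)]
208 [(0.51, -0.17, 0.009), (0.505, -0.18, 0.034), (0.505, -0.194, 0.033), (0.504, -0.208, 0.035), (0.511, -0.228, -0.001), (0.511, -0.242, -0.003)]
210 [(0.504, -0.171, 0.001), (0.498, -0.18, 0.033), (0.496, -0.192, 0.043), (0.495, -0.206, 0.045), (0.504, -0.227, 0.0), (0.503, -0.241, 0.001)]
212 [(0.489, -0.164, 0.047), (0.489, -0.178, 0.043), (0.49, -0.193, 0.037), (0.489, -0.205, 0.045), (0.489, -0.219, 0.043), (0.497, -0.241, -0.002)]
214 [(0.483, -0.164, 0.044), (0.483, -0.178, 0.042), (0.482, -0.191, 0.045), (0.482, -0.205, 0.043), (0.481, -0.218, 0.048), (0.489, -0.24, 0.002)]
216 [(0.478, -0.166, 0.029), (0.476, -0.178, 0.041), (0.475, -0.191, 0.042), (0.475, -0.205, 0.043), (0.475, -0.219, 0.043), (0.482, -0.24, -0.001)]
218 [(0.477, -0.17, -0.005), (0.469, -0.177, 0.043), (0.468, -0.1
[... 174 characters left out ...]
, 0.05), (0.468, -0.225, 0.003), (0.468, -0.24, -0.002)]
222 [(0.462, -0.169, 0.002), (0.455, -0.177, 0.045), (0.455, -0.191, 0.04), (0.461, -0.21, 0.004), (0.462, -0.226, -0.008), (0.461, -0.24, -0.004)]
224 [(0.455, -0.169, -0.001), (0.455, -0.183, -0.004), (0.454, -0.196, 0.002), (0.454, -0.21, 0.0), (0.454, -0.225, -0.001), (0.454, -0.239, -0.002)]
top [ 280  146   50   52 1993] [ 0.5107995  -0.23777856  0.16821848] [ 0.67955455 -0.0812639   0.20443523] ((0.5953298211097717, -0.15101003646850586), 0.08766185492277145)
scene [ 160  172   56   60 2445] [ 0.51186469 -0.2407193   0.16501255] [ 0.68695704 -0.07869626  0.20364906] ((0.599871039390564, -0.1538262814283371), 0.08840815722942352)
```

View pics/top0z.png

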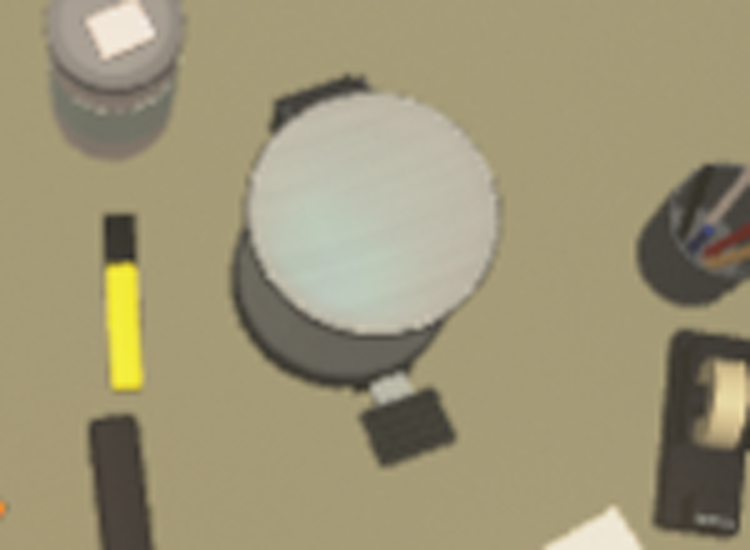

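View pics/scene0z.png

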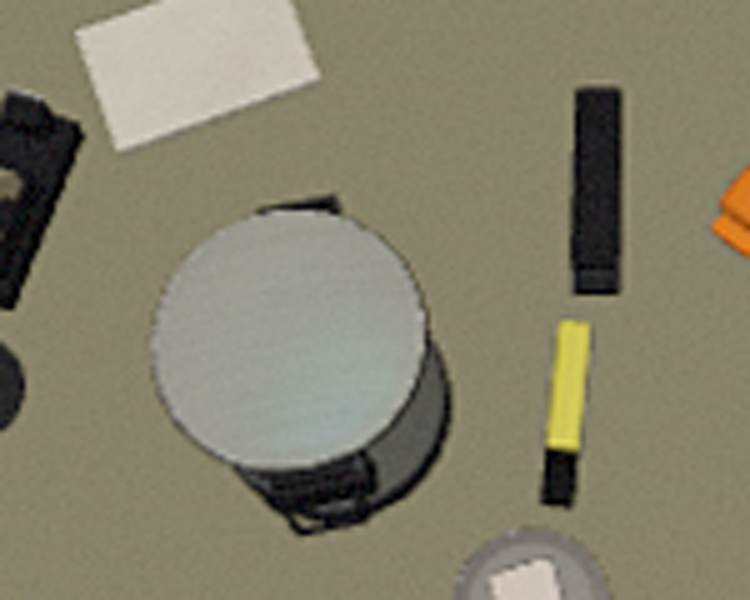

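```bash
python3 - <<'E'
from h import *
ci=arm.camera_info('top');K=np.array([[ci['fx'],0,ci['cx']],[0,ci['fy'],ci['cy']],[0,0,1]],float)
R=np.array(ci['rotation']);p=np.array(ci['position'])
def ray(u,v,z):
    x,y=cv2.undistortPoints(np.array([[[u,v]]],float),K,np.array([ci['k1'],0,0,0.])).ravel()
    d=R@np.array([x,-y,-1]); return p+d*(z-p[2])/d[2]
cs=np.array([ray(230+(a+.5)/5-.5,130+(b+.5)/5-.5,z) for a,b,z in((360,412,.042),(435,388,.042),(456,438,.048),(382,466,.048))])
print(cs.round(4),cs.mean(0).round(4)); 
print('w',np.linalg.norm(cs[0]-cs[1]),np.linalg.norm(cs[2]-cs[3]),'d',np.linalg.norm(cs[0]-cs[3]),np.linalg.norm(cs[1]-cs[2]))
f=(cs[2]+cs[3]-cs[0]-cs[1]); print('front dir',np.degrees(np.arctan2(f[1],f[0])))
t=(cs[1]-cs[0]+cs[2]-cs[3]); print('tang',np.degrees(np.arctan2(t[1],t[0])))
# lid rim circle fit in both
for n in('top','scene'):
    P=np.load(f'pics/{n}0.npz')['P']
    m=(P[...,2]>.193)&(P[...,2]<.22)&(abs(P[...,0]-.6)<.12)&(abs(P[...,1]+.15)<.12)
    q=P[m]; print(n,q.shape,q[:,:2].mean(0),cv2.minEnclosingCircle(q[:,:2].astype(np.float32)))
P=np.load('pics/top0.npz')['P']
m=(P[...,2]>.25)&(P[...,2]<.3)&(P[...,0]>.4); q=P[m];print('tall',q.mean(0))
E
```

```text
[[ 0.4898 -0.1634  0.042 ]
 [ 0.5056 -0.2156  0.042 ]
 [ 0.4698 -0.227   0.048 ]
 [ 0.4514 -0.1759  0.048 ]] [ 0.4791 -0.1955  0.045 ]
w 0.05447536880653863 0.054306455590883825 d 0.040764764211424005 0.03812273723003797
front dir -162.11264466861817
tang -71.66559372891066
top (1117, 3) [ 0.5882543  -0.15611341] ((0.5913680195808411, -0.1568830907344818), 0.07706936448812485)
scene (1503, 3) [ 0.59266788 -0.15821704] ((0.5927376747131348, -0.15988381206989288), 0.07530035823583603)
tall [0.63596531 0.23874092 0.27380372]
```

play_rows:
  rows:
    - {"tz": 0.04}
    - {"tz": 0.08}
    - {"tz": 0.12, "az": -5}
    - {"tz": 0.15, "az": -12}
    - {"tz": 0.18, "az": -19}
    - {"tz": 0.18, "az": -26}
    - {"tx": 0.02, "ty": -0.03, "tz": 0.18, "az": -33}
    - {"tx": 0.04, "ty": -0.06, "tz": 0.18, "az": -40}
    - {"tx": 0.06, "ty": -0.1, "tz": 0.18, "az": -47}
    - {"tx": 0.08, "ty": -0.14, "tz": 0.18, "az": -54}
    - {"tx": 0.1, "ty": -0.18, "tz": 0.18, "az": -61}
    - {"tx": 0.12, "ty": -0.21, "tz": 0.18, "az": -68}
  hand: -1
  newtons: 20

```text
invalid input at $.rows[0]: expected keys tx, ty, tz, ax, ay, az
```

play_rows:
  rows:
    - {"tx": 0, "ty": 0, "tz": 0.04, "ax": 0, "ay": 0, "az": 0}
    - {"tx": 0, "ty": 0, "tz": 0.08, "ax": 0, "ay": 0, "az": 0}
    - {"tx": 0, "ty": 0, "tz": 0.12, "ax": 0, "ay": 0, "az": -5}
    - {"tx": 0, "ty": 0, "tz": 0.15, "ax": 0, "ay": 0, "az": -12}
    - {"tx": 0, "ty": 0, "tz": 0.18, "ax": 0, "ay": 0, "az": -19}
    - {"tx": 0, "ty": 0, "tz": 0.18, "ax": 0, "ay": 0, "az": -26}
    - {"tx": 0.02, "ty": -0.03, "tz": 0.18, "ax": 0, "ay": 0, "az": -33}
    - {"tx": 0.04, "ty": -0.06, "tz": 0.18, "ax": 0, "ay": 0, "az": -40}
    - {"tx": 0.06, "ty": -0.1, "tz": 0.18, "ax": 0, "ay": 0, "az": -47}
    - {"tx": 0.08, "ty": -0.14, "tz": 0.18, "ax": 0, "ay": 0, "az": -54}
    - {"tx": 0.1, "ty": -0.18, "tz": 0.18, "ax": 0, "ay": 0, "az": -61}
    - {"tx": 0.12, "ty": -0.21, "tz": 0.18, "ax": 0, "ay": 0, "az": -68}
  hand: -1
  newtons: 20

```text
t: 1.1
tool_pos: [0.4088, 0.3717, 0.4014]
ee_rot: [[-0.085, -0.002, 0.996], [-0.996, 0.0, -0.085], [0.0, -1.0, -0.002]]
wrist_force: [1.2, 0.9, 0.2]
grip_width: 0.175
```

play_rows:
  rows:
    - {"tx": 0.03, "ty": -0.03, "tz": 0, "ax": 0, "ay": 0, "az": -6}
    - {"tx": 0.05, "ty": -0.065, "tz": 0, "ax": 0, "ay": 0, "az": -13}
    - {"tx": 0.07, "ty": -0.1, "tz": 0, "ax": 0, "ay": 0, "az": -20}
    - {"tx": 0.08, "ty": -0.14, "tz": 0, "ax": 0, "ay": 0, "az": -27}
    - {"tx": 0.08, "ty": -0.18, "tz": 0, "ax": 0, "ay": 0, "az": -34}
    - {"tx": 0.08, "ty": -0.22, "tz": 0, "ax": 0, "ay": 0, "az": -41}
    - {"tx": 0.08, "ty": -0.26, "tz": 0, "ax": 0, "ay": 0, "az": -48}
    - {"tx": 0.08, "ty": -0.3, "tz": 0, "ax": 0, "ay": 0, "az": -55}
    - {"tx": 0.07, "ty": -0.34, "tz": 0, "ax": 0, "ay": 0, "az": -62}
    - {"tx": 0.07, "ty": -0.38, "tz": 0, "ax": 0, "ay": 0, "az": -67}
    - {"tx": 0.06, "ty": -0.42, "tz": 0, "ax": 0, "ay": 0, "az": -67}
    - {"tx": 0.06, "ty": -0.46, "tz": 0, "ax": 0, "ay": 0, "az": -67}

```text
t: 2.1
tool_pos: [0.4672, -0.0904, 0.4015]
ee_rot: [[-0.951, -0.001, 0.311], [-0.311, 0.003, -0.951], [0.0, -1.0, -0.004]]
wrist_force: [1.3, 0.4, 0.6]
grip_width: 0.004
```

play_rows:
  rows:
    - {"tx": -0.005, "ty": -0.03, "tz": 0, "ax": 1.5, "ay": -4.7, "az": 0}
    - {"tx": -0.01, "ty": -0.06, "tz": 0, "ax": 3, "ay": -9.5, "az": 0}
    - {"tx": -0.015, "ty": -0.09, "tz": -0.02, "ax": 4.7, "ay": -14.3, "az": 0}
    - {"tx": -0.02, "ty": -0.11, "tz": -0.06, "ax": 4.7, "ay": -14.3, "az": 0}
    - {"tx": -0.02, "ty": -0.115, "tz": -0.1, "ax": 4.7, "ay": -14.3, "az": 0}
    - {"tx": -0.02, "ty": -0.115, "tz": -0.12, "ax": 4.7, "ay": -14.3, "az": 0}
    - {"tx": -0.02, "ty": -0.115, "tz": -0.12, "ax": 4.7, "ay": -14.3, "az": 0}

```text
t: 2.68
tool_pos: [0.4431, -0.2051, 0.2753]
ee_rot: [[-0.921, 0.236, 0.309], [-0.297, 0.087, -0.951], [-0.251, -0.968, -0.01]]
wrist_force: [-0.9, -0.5, 0.3]
grip_width: 0.007
```

```bash
python3 - <<'E'
from h import *
ci=arm.camera_info('wrist'); print(np.round(ci['hand_eye'],3),ci['fx'])
s=arm.observe(); print(s['t'],s['tool_pos'],s['ee_rot'],s['q'])
im,d=arm.snapshot('wrist')
T=np.eye(4);T[:3,:3]=s['ee_rot'];T[:3,3]=s['tool_pos'];T=T@np.array(ci['hand_eye'])
np.savez('pics/w1.npz',im=im,d=d,P=cloud(d,ci,T[:3,:3],T[:3,3]))
save('w1',im)
E
```

```text
[[-0.    -0.962 -0.274 -0.078]
 [ 0.001  0.274 -0.962 -0.161]
 [ 1.    -0.     0.001  0.   ]
 [ 0.     0.     0.     1.   ]] 283.50143266651634
2.6833 [ 0.4431414  -0.20511982  0.27532904] [[-0.92120352  0.23617827  0.3091988 ]
 [-0.29690342  0.08689528 -0.95094562]
 [-0.25146061 -0.96781663 -0.0099261 ]] [-2.85777769e-01 -2.74540590e-01  6.80755912e-01  1.91670763e+00
 -2.97239052e-05  1.25153273e+00 -8.65027170e-01]
```

View pics/w1.png

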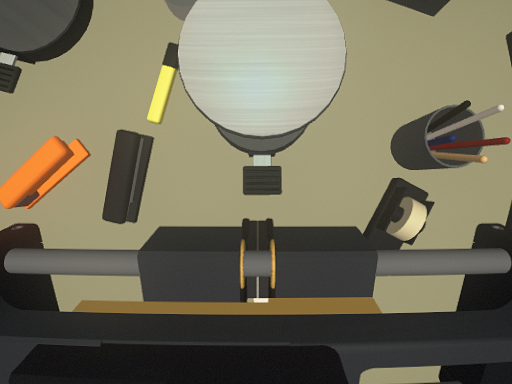

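```bash
python3 - <<'E'
from h import *
z=np.load('pics/w1.npz');P=z['P']
for r in range(164,198,4): print(r,[tuple(np.round(P[r,c],3).tolist()) for c in (246,254,262,270,278)])
E
```

```text
164 [(0.5, -0.165, -0.0), (0.501, -0.179, 0.037), (0.505, -0.19, 0.038), (0.508, -0.201, 0.037), (0.515, -0.213, -0.001)]
168 [(0.492, -0.17, 0.042), (0.496, -0.181, 0.041), (0.499, -0.191, 0.041), (0.503, -0.202, 0.041), (0.506, -0.213, 0.042)]
172 [(0.486, -0.171, 0.041), (0.49, -0.182, 0.043), (0.494, -0.193, 0.042), (0.497, -0.204, 0.042), (0.501, -0.215, 0.04)]
176 [(0.481, -0.173, 0.043), (0.485, -0.184, 0.043), (0.488, -0.195, 0.042), (0.492, -0.206, 0.043), (0.495, -0.217, 0.045)]
180 [(0.475, -0.175, 0.044), (0.479, -0.186, 0.043), (0.483, -0.197, 0.042), (0.486, -0.208, 0.045), (0.49, -0.219, 0.042)]
184 [(0.47, -0.177, 0.045), (0.474, -0.188, 0.045), (0.477, -0.199, 0.044), (0.481, -0.21, 0.044), (0.484, -0.22, 0.044)]
188 [(0.465, -0.179, 0.046), (0.468, -0.19, 0.045), (0.472, -0.2, 0.045), (0.475, -0.211, 0.044), (0.479, -0.222, 0.046)]
192 [(0.459, -0.18, 0.047), (0.463, -0.191, 0.047), (0.466, -0.202, 0.047), (0.47, -0.213, 0.047), (0.473, -0.224, 0.046)]
196 [(0.451, -0.181, -0.0), (0.455, -0.193, -0.001), (0.459, -0.205, -0.001), (0.463, -0.217, -0.001), (0.467, -0.229, -0.0)]
```

play_rows:
  rows:
    - {"tx": 0, "ty": 0, "tz": 0, "ax": 0, "ay": 0, "az": 7}
    - {"tx": 0, "ty": 0, "tz": 0, "ax": 0, "ay": 0, "az": 14}

```text
t: 2.9
tool_pos: [0.4462, -0.2043, 0.2812]
ee_rot: [[-0.815, 0.215, 0.538], [-0.518, 0.143, -0.843], [-0.258, -0.966, -0.005]]
wrist_force: [0.2, 0.2, -0.3]
grip_width: 0.007
```

```bash
python3 - <<'E'
from h import *
s=arm.observe(); print(s['t'],s['tool_pos'],s['ee_rot'],s['q'])
E
```

```text
2.9 [ 0.44619626 -0.20433257  0.2811553 ] [[-0.81537071  0.21468516  0.53766243]
 [-0.51836114  0.1428624  -0.84314415]
 [-0.25782228 -0.96617836 -0.00520137]] [-0.34669133 -0.2389586   0.77527724  1.87147712 -0.05614807  1.30309168
 -0.56685947]
```

play_rows:
  rows:
    - {"tx": 0, "ty": 0, "tz": 0, "ax": -3, "ay": 5, "az": 0}
    - {"tx": 0, "ty": 0, "tz": 0, "ax": -6, "ay": 10, "az": 0}
    - {"tx": 0, "ty": 0, "tz": 0, "ax": -7.5, "ay": 12.8, "az": 0}
    - {"tx": 0.02, "ty": 0, "tz": 0, "ax": -7.5, "ay": 12.8, "az": 0}

```text
t: 3.23
tool_pos: [0.4684, -0.2016, 0.2836]
ee_rot: [[-0.841, -0.006, 0.54], [-0.54, 0.012, -0.841], [-0.001, -1.0, -0.013]]
wrist_force: [0.1, 0.3, 0.5]
grip_width: 0.003
```

play_rows:
  rows:
    - {"tx": 0, "ty": 0, "tz": 0, "ax": 0, "ay": 0, "az": 7}
    - {"tx": 0, "ty": 0, "tz": 0, "ax": 0, "ay": 0, "az": 14}
    - {"tx": 0, "ty": 0, "tz": 0, "ax": 0, "ay": 0, "az": 21}
    - {"tx": 0, "ty": 0, "tz": 0, "ax": 0, "ay": 0, "az": 28}
    - {"tx": 0, "ty": 0, "tz": 0, "ax": 0, "ay": 0, "az": 35}
    - {"tx": 0, "ty": 0, "tz": 0, "ax": 0, "ay": 0, "az": 42}
    - {"tx": 0, "ty": 0, "tz": 0, "ax": 0, "ay": 0, "az": 49}
    - {"tx": 0, "ty": 0, "tz": 0, "ax": 0, "ay": 0, "az": 56}
    - {"tx": 0, "ty": 0, "tz": 0, "ax": 0, "ay": 0, "az": 63}
    - {"tx": 0, "ty": 0, "tz": 0, "ax": 0, "ay": 0, "az": 70}
    - {"tx": 0, "ty": 0, "tz": 0, "ax": 0, "ay": 0, "az": 77}
    - {"tx": 0, "ty": 0, "tz": 0, "ax": 0, "ay": 0, "az": 84}

```text
t: 4.23
tool_pos: [0.4704, -0.2007, 0.2862]
ee_rot: [[0.457, -0.009, 0.889], [-0.89, -0.006, 0.457], [0.001, -1.0, -0.01]]
wrist_force: [0.0, -0.1, -0.1]
grip_width: 0.003
```

```bash
python3 - <<'E'
from h import *
s=arm.observe(); print(s['t'],s['tool_pos'],s['ee_rot'],s['q'])
E
```

```text
4.2333 [ 0.47037332 -0.20065922  0.28618153] [[ 4.56905629e-01 -8.88263682e-03  8.89470823e-01]
 [-8.89514763e-01 -5.52531988e-03  4.56873022e-01]
 [ 8.56373695e-04 -9.99945283e-01 -1.04257863e-02]] [-0.39837188 -0.02027432  0.74098535  1.70731015  0.0220179   1.45578213
  0.81437722]
```

play_rows:
  rows:
    - {"tx": 0, "ty": 0, "tz": 0, "ax": 0, "ay": 0, "az": 7}
    - {"tx": 0, "ty": 0, "tz": 0, "ax": 0, "ay": 0, "az": 14}
    - {"tx": 0, "ty": 0, "tz": 0, "ax": 0, "ay": 0, "az": 21}
    - {"tx": 0, "ty": 0, "tz": 0, "ax": 0, "ay": 0, "az": 28}
    - {"tx": 0, "ty": 0, "tz": 0, "ax": 0, "ay": 0, "az": 35}
    - {"tx": 0, "ty": 0, "tz": 0, "ax": 0, "ay": 0, "az": 42}
    - {"tx": 0, "ty": 0, "tz": 0, "ax": 0, "ay": 0, "az": 49}
    - {"tx": 0, "ty": 0, "tz": 0, "ax": 0, "ay": 0, "az": 56}
    - {"tx": 0, "ty": 0, "tz": 0, "ax": 0, "ay": 0, "az": 63}
    - {"tx": 0, "ty": 0, "tz": 0, "ax": 0, "ay": 0, "az": 70}
    - {"tx": 0, "ty": 0, "tz": 0, "ax": 0, "ay": 0, "az": 77}
    - {"tx": 0, "ty": 0, "tz": 0, "ax": 0, "ay": 0, "az": 81}

```text
t: 5.23
tool_pos: [0.4723, -0.1997, 0.2888]
ee_rot: [[0.947, 0.008, -0.32], [0.32, -0.01, 0.947], [0.004, -1.0, -0.012]]
wrist_force: [-0.0, 1.2, 0.4]
grip_width: 0.006
```

```bash
python3 - <<'E'
from h import *
s=arm.observe(); print(s['t'],s['tool_pos'],s['ee_rot'],s['q'])
E
```

```text
5.2333 [ 0.47231598 -0.19968688  0.28876926] [[ 0.94749034  0.0079347  -0.31968594]
 [ 0.31975625 -0.0102426   0.94744447]
 [ 0.00424327 -0.99991606 -0.01224194]] [-0.42879397 -0.0378419   0.75981663  1.71403431  0.03343945  1.44423204
  2.22300905]
```

play_rows:
  rows:
    - {"tx": 0.0, "ty": 0.0, "tz": -0.02, "ax": 1.5, "ay": -5, "az": 0}
    - {"tx": 0.003, "ty": 0.001, "tz": -0.05, "ax": 3.1, "ay": -9.5, "az": 0}
    - {"tx": 0.005, "ty": 0.002, "tz": -0.08, "ax": 3.1, "ay": -9.5, "az": 0}
    - {"tx": 0.006, "ty": 0.002, "tz": -0.11, "ax": 3.1, "ay": -9.5, "az": 0}
    - {"tx": 0.006, "ty": 0.002, "tz": -0.14, "ax": 3.1, "ay": -9.5, "az": 0}
    - {"tx": 0.006, "ty": 0.002, "tz": -0.17, "ax": 3.1, "ay": -9.5, "az": 0}
    - {"tx": 0.006, "ty": 0.002, "tz": -0.19, "ax": 3.1, "ay": -9.5, "az": 0}
    - {"tx": 0.006, "ty": 0.002, "tz": -0.2, "ax": 3.1, "ay": -9.5, "az": 0}
    - {"tx": 0.006, "ty": 0.002, "tz": -0.2, "ax": 3.1, "ay": -9.5, "az": 0}
    - {"tx": 0.006, "ty": 0.002, "tz": -0.2, "ax": 3.1, "ay": -9.5, "az": 0}

```text
t: 6.07
tool_pos: [0.48, -0.1976, 0.0903]
ee_rot: [[0.932, 0.174, -0.319], [0.316, 0.043, 0.948], [0.179, -0.984, -0.015]]
wrist_force: [0.4, 0.3, -0.4]
grip_width: 0.003
```

```bash
python3 - <<'E'
from h import *
s=arm.observe(); print(s['t'],s['tool_pos'],s['ee_rot'],s['q'],s['wrist_force'])
for n in('scene','top'):
    im,d=arm.snapshot(n); save(n+'1',im)
    r0,r1,c0,c1=(130,240,230,380) if n=='top' else (130,250,130,280)
    save(n+'1z',cv2.resize(im[r0:r1,c0:c1],None,fx=5,fy=5,interpolation=cv2.INTER_CUBIC))
E
```

```text
6.0667 [ 0.47997683 -0.19764396  0.09030949] [[ 0.9316725   0.1744207  -0.31869072]
 [ 0.3161667   0.0428328   0.94773623]
 [ 0.17895523 -0.98373918 -0.01523988]] [-0.40511092  0.0504643   0.85117163  2.07853086 -0.19433886  0.8980387
  2.45063681] [ 0.35336756  0.289256   -0.36677375]
```

View pics/scene1.png

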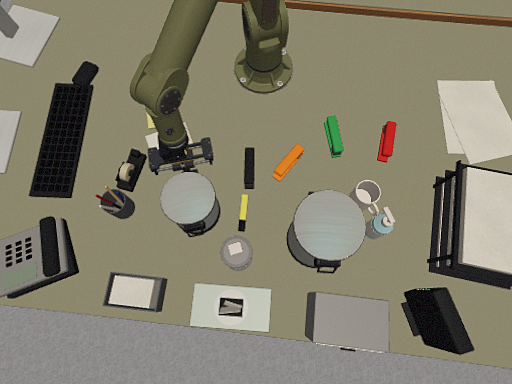

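View pics/top1.png

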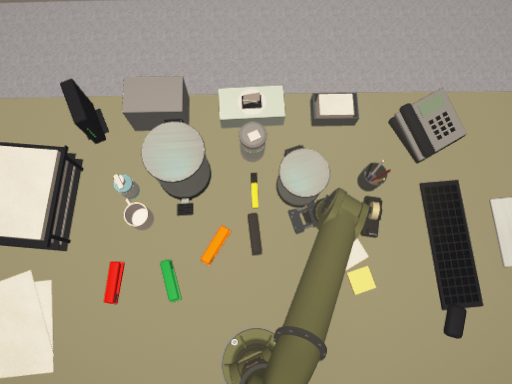

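```bash
python3 - <<'E'
from h import *
P=np.load('pics/top0.npz')['P']
u=np.array([.948,.319]);t=np.array([.319,-.948]);c=np.array([.479,-.198])
m=(P[...,2]>.02)&(P[...,2]<.16)
q=P[m];a=(q[:,:2]-c)@u;b=(q[:,:2]-c)@t
for lo,hi in((70,180),(-180,-60)):
  k=(b>lo/1000)&(b<hi/1000)&(a>-.15)&(a<.06)
  for i in np.unique(np.floor(b[k]*100)): 
    s=k&(np.floor(b*100)==i); print('t%+.2f'%(i/100),s.sum(),'a %.3f..%.3f z max %.3f'%(a[s].min(),a[s].max(),q[s,2].max()))
E
```

```text
t+0.14 12 a -0.119..-0.101 z max 0.031
t+0.15 46 a -0.124..-0.088 z max 0.060
t+0.16 56 a -0.130..-0.060 z max 0.064
t+0.17 79 a -0.136..-0.050 z max 0.059
t-0.18 5 a 0.043..0.056 z max 0.059
```

View pics/scene1z.png

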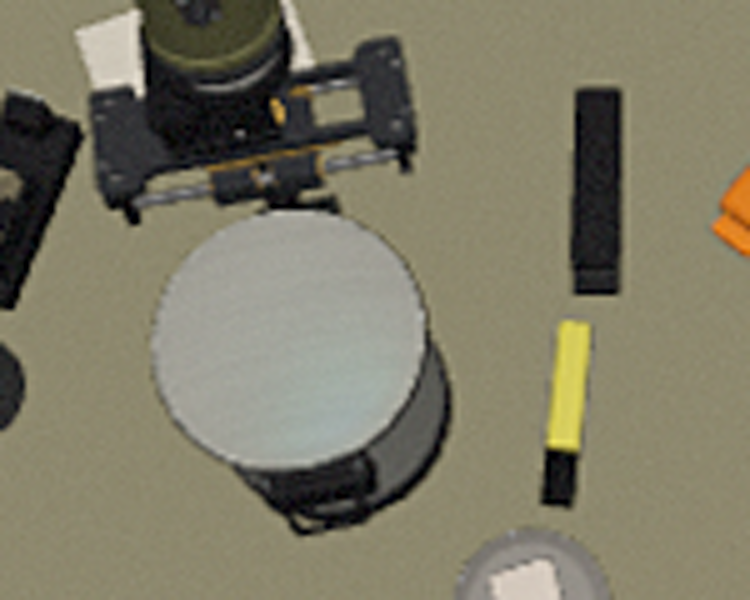

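play_rows:
  rows:
    - {"tx": 0, "ty": 0, "tz": -0.006, "ax": 0, "ay": 0, "az": 0}
    - {"tx": 0, "ty": 0, "tz": -0.012, "ax": 0, "ay": 0, "az": 0}
    - {"tx": 0, "ty": 0, "tz": -0.018, "ax": 0, "ay": 0, "az": 0}
    - {"tx": 0, "ty": 0, "tz": -0.024, "ax": 0, "ay": 0, "az": 0}
    - {"tx": 0, "ty": 0, "tz": -0.03, "ax": 0, "ay": 0, "az": 0}
    - {"tx": 0, "ty": 0, "tz": -0.035, "ax": 0, "ay": 0, "az": 0}
    - {"tx": 0, "ty": 0, "tz": -0.038, "ax": 0, "ay": 0, "az": 0}
    - {"tx": 0, "ty": 0, "tz": -0.04, "ax": 0, "ay": 0, "az": 0}
    - {"tx": 0, "ty": 0, "tz": -0.04, "ax": 0, "ay": 0, "az": 0}

```text
t: 6.92
tool_pos: [0.4799, -0.198, 0.0504]
ee_rot: [[0.932, 0.175, -0.318], [0.315, 0.043, 0.948], [0.18, -0.984, -0.015]]
wrist_force: [0.8, -0.4, -1.0]
grip_width: 0.008
```

play_rows:
  rows:
    - {"tx": 0, "ty": 0, "tz": -0.002, "ax": 0, "ay": 0, "az": 0}
    - {"tx": 0, "ty": 0, "tz": -0.004, "ax": 0, "ay": 0, "az": 0}
    - {"tx": 0, "ty": 0, "tz": -0.006, "ax": 0, "ay": 0, "az": 0}
    - {"tx": 0, "ty": 0, "tz": -0.008, "ax": 0, "ay": 0, "az": 0}
    - {"tx": 0, "ty": 0, "tz": -0.01, "ax": 0, "ay": 0, "az": 0}
    - {"tx": 0, "ty": 0, "tz": -0.012, "ax": 0, "ay": 0, "az": 0}

```text
t: 7.42
tool_pos: [0.4795, -0.1986, 0.0386]
ee_rot: [[0.932, 0.175, -0.318], [0.315, 0.043, 0.948], [0.179, -0.984, -0.015]]
wrist_force: [-4.0, -1.5, 5.6]
grip_width: 0.004
```

```bash
python3 - <<'E'
from h import *
s=arm.observe(); print(s['t'],s['tool_pos'],s['q'],s['wrist_force'],s['torque'])
im,d=arm.snapshot('scene'); save('scene2',im); save('scene2z',cv2.resize(im[110:260,120:280],None,fx=4.5,fy=4,interpolation=cv2.INTER_CUBIC))
E
```

```text
7.4167 [ 0.47946685 -0.19864747  0.03861651] [-0.36265479  0.15778092  0.83790884  2.12215895 -0.32828122  0.79996949
  2.57292173] [-3.95756545 -1.46340413  5.55838973] [-0.12058115  0.91091044  0.02487547]
```

View pics/scene2z.png

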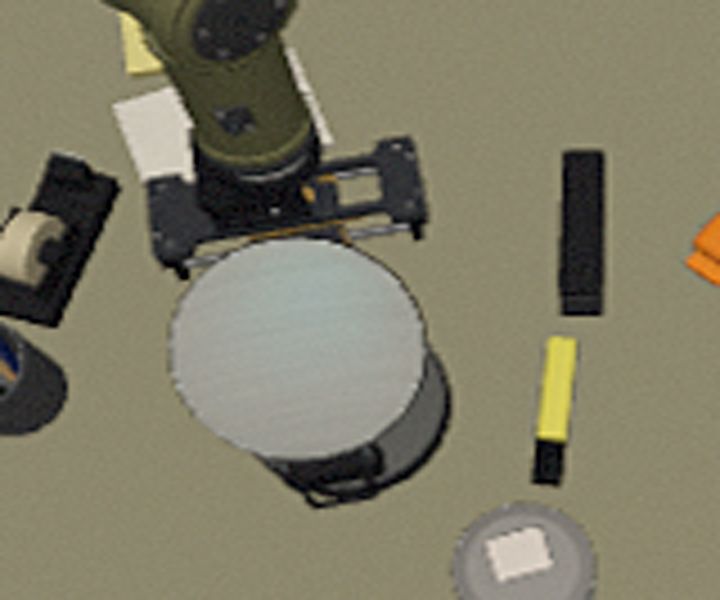

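play_rows:
  rows:
    - {"tx": -0.0005, "ty": 0, "tz": -0.002, "ax": 0, "ay": 0, "az": 0}
    - {"tx": -0.001, "ty": 0, "tz": -0.004, "ax": 0, "ay": 0, "az": 0}
    - {"tx": -0.001, "ty": 0, "tz": -0.006, "ax": 0, "ay": 0, "az": 0}
    - {"tx": -0.001, "ty": 0, "tz": -0.008, "ax": 0, "ay": 0, "az": 0}
    - {"tx": -0.001, "ty": 0, "tz": -0.01, "ax": 0, "ay": 0, "az": 0}
    - {"tx": -0.001, "ty": 0, "tz": -0.012, "ax": 0, "ay": 0, "az": 0}
    - {"tx": -0.001, "ty": 0, "tz": -0.014, "ax": 0, "ay": 0, "az": 0}

```text
t: 8.05
tool_pos: [0.4786, -0.1989, 0.0241]
ee_rot: [[0.932, 0.175, -0.318], [0.315, 0.042, 0.948], [0.179, -0.984, -0.016]]
wrist_force: [-0.3, -0.9, 4.1]
grip_width: 0.003
```

```bash
python3 - <<'E'
from h import *
s=arm.observe(); print(s['t'],s['tool_pos'],s['q'],s['wrist_force'],s['torque'])
E
```

```text
8.05 [ 0.47859403 -0.19889908  0.02413181] [-0.34147804  0.18601392  0.82152562  2.13387619 -0.36495695  0.77241558
  2.60653952] [-0.33368832 -0.94379702  4.05141518] [-0.15603948  0.23409698 -0.03609193]
```

play_rows:
  rows:
    - {"tx": 0, "ty": 0, "tz": -0.002, "ax": 0, "ay": 0, "az": 0}
    - {"tx": 0, "ty": 0, "tz": -0.004, "ax": 0, "ay": 0, "az": 0}
    - {"tx": 0, "ty": 0, "tz": -0.0055, "ax": 0, "ay": 0, "az": 0}
    - {"tx": 0, "ty": 0, "tz": -0.007, "ax": 0, "ay": 0, "az": 0}
    - {"tx": 0, "ty": 0, "tz": -0.008, "ax": 0, "ay": 0, "az": 0}

```text
t: 8.47
tool_pos: [0.479, -0.1988, 0.016]
ee_rot: [[0.932, 0.176, -0.318], [0.315, 0.042, 0.948], [0.18, -0.984, -0.016]]
wrist_force: [0.7, 0.2, 3.0]
grip_width: 0.003
```

```bash
python3 - <<'E'
from h import *
s=arm.observe(); print(s['t'],s['tool_pos'],s['q'],s['wrist_force'],s['torque'])
ci=arm.camera_info('scene')
im,d=arm.snapshot('scene'); P=cloud(d,ci); np.savez('pics/s3.npz',P=P,im=im); save('scene3',im); save('scene3z',cv2.resize(im[110:260,120:280],None,fx=4.5,fy=4,interpolation=cv2.INTER_CUBIC))
im,d=arm.snapshot('top'); np.savez('pics/t3.npz',P=cloud(d,arm.camera_info('top')),im=im); save('top3',im); save('top3z',cv2.resize(im[120:240,230:380],None,fx=5,fy=5,interpolation=cv2.INTER_CUBIC))
E
```

```text
8.4667 [ 0.47895531 -0.19877164  0.0160436 ] [-0.32434183  0.20248701  0.80548801  2.13856993 -0.38588359  0.75701073
  2.62453296] [0.72352906 0.23855827 3.03115304] [ 0.01540787  0.01283653 -0.02625142]
```

View pics/scene3z.png

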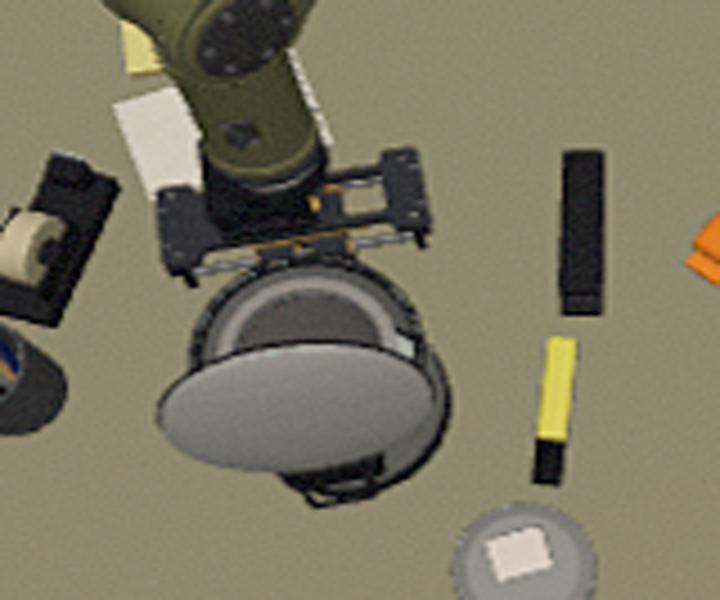

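View pics/top3z.png

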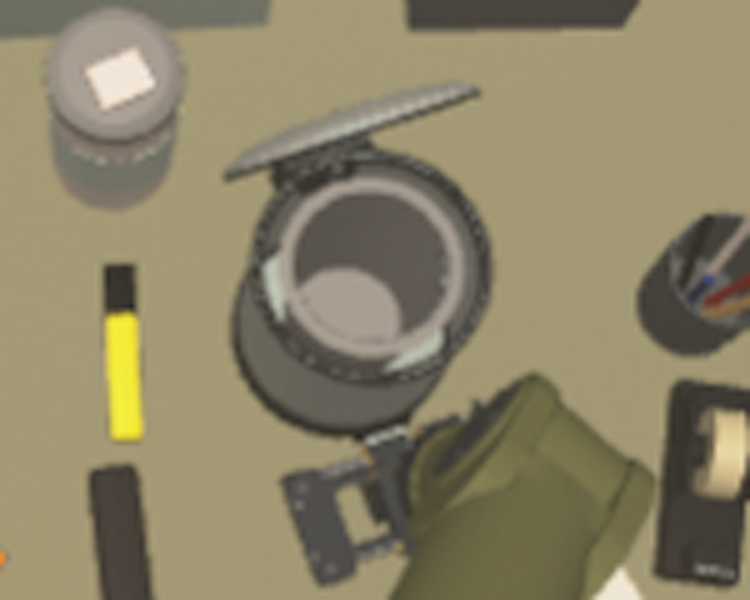

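play_rows:
  rows:
    - {"tx": 0, "ty": 0, "tz": -0.001, "ax": 0, "ay": 0, "az": 0}
    - {"tx": 0, "ty": 0, "tz": -0.0015, "ax": 0, "ay": 0, "az": 0}
    - {"tx": 0, "ty": 0, "tz": -0.0015, "ax": 0, "ay": 0, "az": 0}

```text
t: 8.82
tool_pos: [0.479, -0.1988, 0.015]
ee_rot: [[0.932, 0.176, -0.318], [0.315, 0.043, 0.948], [0.18, -0.984, -0.016]]
wrist_force: [-2.0, 0.0, 8.3]
grip_width: 0.005
```

play_rows:
  rows:
    - {"tx": 0, "ty": 0, "tz": -0.001, "ax": 0, "ay": 0, "az": 0}
    - {"tx": 0, "ty": 0, "tz": -0.001, "ax": 0, "ay": 0, "az": 0}
    - {"tx": 0, "ty": 0, "tz": -0.001, "ax": 0, "ay": 0, "az": 0}
    - {"tx": 0, "ty": 0, "tz": -0.001, "ax": 0, "ay": 0, "az": 0}
    - {"tx": 0, "ty": 0, "tz": -0.001, "ax": 0, "ay": 0, "az": 0}
    - {"tx": 0, "ty": 0, "tz": -0.001, "ax": 0, "ay": 0, "az": 0}
    - {"tx": 0, "ty": 0, "tz": -0.001, "ax": 0, "ay": 0, "az": 0}
    - {"tx": 0, "ty": 0, "tz": -0.001, "ax": 0, "ay": 0, "az": 0}
    - {"tx": 0, "ty": 0, "tz": -0.001, "ax": 0, "ay": 0, "az": 0}
    - {"tx": 0, "ty": 0, "tz": -0.001, "ax": 0, "ay": 0, "az": 0}
    - {"tx": 0, "ty": 0, "tz": -0.001, "ax": 0, "ay": 0, "az": 0}
    - {"tx": 0, "ty": 0, "tz": -0.001, "ax": 0, "ay": 0, "az": 0}

```text
t: 9.82
tool_pos: [0.479, -0.1988, 0.0147]
ee_rot: [[0.932, 0.176, -0.317], [0.315, 0.044, 0.948], [0.181, -0.983, -0.015]]
wrist_force: [-3.0, 0.9, 9.7]
grip_width: 0.003
```

```bash
python3 - <<'E'
from h import *
s=arm.observe(); print(s['t'],s['tool_pos'],s['q'],s['wrist_force'])
im,d=arm.snapshot('top'); P=cloud(d,arm.camera_info('top')); save('top4z',cv2.resize(im[120:240,230:380],None,fx=5,fy=5,interpolation=cv2.INTER_CUBIC))
q=P[(P[...,2]>.215)&(abs(P[...,0]-.68)<.12)&(abs(P[...,1]+.15)<.12)]
print(q.shape,q.min(0),q.max(0)); 
c=q.mean(0);w=np.linalg.svd(q-c,full_matrices=False)[2][2]; print('lid angle',np.arccos(abs(w[2])))
E
```

```text
9.8167 [ 0.47904933 -0.19884264  0.01467144] [-0.31776492  0.20565811  0.80029147  2.13868733 -0.39132991  0.75545577
  2.62968244] [-2.96822241  0.90940364  9.69496632]
(324, 3) [ 0.61739538 -0.20955832  0.21639028] [ 0.67885308 -0.06304199  0.33858888]
lid angle 1.389526951172798
```

play_rows:
  rows:
    - {"tx": 0, "ty": 0, "tz": -0.001, "ax": 0, "ay": 0, "az": 0}
    - {"tx": 0, "ty": 0, "tz": -0.001, "ax": 0, "ay": 0, "az": 0}
    - {"tx": 0, "ty": 0, "tz": -0.001, "ax": 0, "ay": 0, "az": 0}
    - {"tx": 0, "ty": 0, "tz": -0.001, "ax": 0, "ay": 0, "az": 0}
    - {"tx": 0, "ty": 0, "tz": -0.001, "ax": 0, "ay": 0, "az": 0}
    - {"tx": 0, "ty": 0, "tz": -0.001, "ax": 0, "ay": 0, "az": 0}
    - {"tx": 0, "ty": 0, "tz": -0.001, "ax": 0, "ay": 0, "az": 0}
    - {"tx": 0, "ty": 0, "tz": -0.001, "ax": 0, "ay": 0, "az": 0}
    - {"tx": 0, "ty": 0, "tz": -0.001, "ax": 0, "ay": 0, "az": 0}
    - {"tx": 0, "ty": 0, "tz": -0.001, "ax": 0, "ay": 0, "az": 0}
    - {"tx": 0, "ty": 0, "tz": -0.001, "ax": 0, "ay": 0, "az": 0}
    - {"tx": 0, "ty": 0, "tz": -0.001, "ax": 0, "ay": 0, "az": 0}

```text
t: 10.87
tool_pos: [0.4791, -0.1988, 0.0144]
ee_rot: [[0.932, 0.176, -0.317], [0.315, 0.045, 0.948], [0.181, -0.983, -0.014]]
wrist_force: [-3.4, 0.4, 12.0]
grip_width: 0.002
```

play_rows:
  rows:
    - {"tx": 0, "ty": 0, "tz": -0.0005, "ax": 0, "ay": 0, "az": 0}
    - {"tx": 0, "ty": 0, "tz": -0.0005, "ax": 0, "ay": 0, "az": 0}
    - {"tx": 0, "ty": 0, "tz": -0.0005, "ax": 0, "ay": 0, "az": 0}
    - {"tx": 0, "ty": 0, "tz": -0.0005, "ax": 0, "ay": 0, "az": 0}
    - {"tx": 0, "ty": 0, "tz": -0.0005, "ax": 0, "ay": 0, "az": 0}
    - {"tx": 0, "ty": 0, "tz": -0.0005, "ax": 0, "ay": 0, "az": 0}
    - {"tx": 0, "ty": 0, "tz": -0.0005, "ax": 0, "ay": 0, "az": 0}
    - {"tx": 0, "ty": 0, "tz": -0.0005, "ax": 0, "ay": 0, "az": 0}
    - {"tx": 0, "ty": 0, "tz": -0.0005, "ax": 0, "ay": 0, "az": 0}
    - {"tx": 0, "ty": 0, "tz": -0.0005, "ax": 0, "ay": 0, "az": 0}
    - {"tx": 0, "ty": 0, "tz": -0.0005, "ax": 0, "ay": 0, "az": 0}
    - {"tx": 0, "ty": 0, "tz": -0.0005, "ax": 0, "ay": 0, "az": 0}

```text
t: 11.87
tool_pos: [0.479, -0.1988, 0.0145]
ee_rot: [[0.932, 0.176, -0.317], [0.314, 0.046, 0.948], [0.181, -0.983, -0.013]]
wrist_force: [-3.7, -0.3, 11.1]
grip_width: 0.006
```

play_rows:
  rows:
    - {"tx": 0, "ty": 0, "tz": 0.0005, "ax": 0, "ay": 0, "az": 0}
    - {"tx": 0, "ty": 0, "tz": 0.001, "ax": 0, "ay": 0, "az": 0}
    - {"tx": 0, "ty": 0, "tz": 0.002, "ax": 0, "ay": 0, "az": 0}
    - {"tx": 0, "ty": 0, "tz": 0.003, "ax": 0, "ay": 0, "az": 0}
    - {"tx": 0, "ty": 0, "tz": 0.004, "ax": 0, "ay": 0, "az": 0}
    - {"tx": 0, "ty": 0, "tz": 0.005, "ax": 0, "ay": 0, "az": 0}
    - {"tx": 0, "ty": 0, "tz": 0.006, "ax": 0, "ay": 0, "az": 0}
    - {"tx": 0, "ty": 0, "tz": 0.007, "ax": 0, "ay": 0, "az": 0}
    - {"tx": 0, "ty": 0, "tz": 0.008, "ax": 0, "ay": 0, "az": 0}
    - {"tx": 0, "ty": 0, "tz": 0.009, "ax": 0, "ay": 0, "az": 0}
    - {"tx": 0, "ty": 0, "tz": 0.01, "ax": 0, "ay": 0, "az": 0}
    - {"tx": 0, "ty": 0, "tz": 0.011, "ax": 0, "ay": 0, "az": 0}

```text
t: 12.87
tool_pos: [0.4787, -0.1988, 0.0255]
ee_rot: [[0.932, 0.175, -0.317], [0.314, 0.046, 0.948], [0.181, -0.983, -0.013]]
wrist_force: [-1.9, -1.0, 3.4]
grip_width: 0.006
```

play_rows:
  rows:
    - {"tx": 0, "ty": 0, "tz": 0.0008, "ax": 0, "ay": 0, "az": 0}
    - {"tx": 0, "ty": 0, "tz": 0.0016, "ax": 0, "ay": 0, "az": 0}
    - {"tx": 0, "ty": 0, "tz": 0.0024, "ax": 0, "ay": 0, "az": 0}
    - {"tx": 0, "ty": 0, "tz": 0.0032, "ax": 0, "ay": 0, "az": 0}
    - {"tx": 0, "ty": 0, "tz": 0.004, "ax": 0, "ay": 0, "az": 0}
    - {"tx": 0, "ty": 0, "tz": 0.0048, "ax": 0, "ay": 0, "az": 0}
    - {"tx": 0, "ty": 0, "tz": 0.0056, "ax": 0, "ay": 0, "az": 0}
    - {"tx": 0, "ty": 0, "tz": 0.0064, "ax": 0, "ay": 0, "az": 0}
    - {"tx": 0, "ty": 0, "tz": 0.0072, "ax": 0, "ay": 0, "az": 0}
    - {"tx": 0, "ty": 0, "tz": 0.008, "ax": 0, "ay": 0, "az": 0}
    - {"tx": 0, "ty": 0, "tz": 0.0088, "ax": 0, "ay": 0, "az": 0}
    - {"tx": 0, "ty": 0, "tz": 0.0096, "ax": 0, "ay": 0, "az": 0}

```text
t: 13.87
tool_pos: [0.479, -0.1987, 0.0353]
ee_rot: [[0.932, 0.176, -0.317], [0.314, 0.046, 0.948], [0.181, -0.983, -0.013]]
wrist_force: [-1.2, -0.8, 3.7]
grip_width: 0.006
```

Now the last part, slower.

play_rows:
  rows:
    - {"tx": 0, "ty": 0, "tz": 0.0005, "ax": 0, "ay": 0, "az": 0}
    - {"tx": 0, "ty": 0, "tz": 0.001, "ax": 0, "ay": 0, "az": 0}
    - {"tx": 0, "ty": 0, "tz": 0.0015, "ax": 0, "ay": 0, "az": 0}
    - {"tx": 0, "ty": 0, "tz": 0.002, "ax": 0, "ay": 0, "az": 0}
    - {"tx": 0, "ty": 0, "tz": 0.0025, "ax": 0, "ay": 0, "az": 0}
    - {"tx": 0, "ty": 0, "tz": 0.003, "ax": 0, "ay": 0, "az": 0}
    - {"tx": 0, "ty": 0, "tz": 0.0035, "ax": 0, "ay": 0, "az": 0}
    - {"tx": 0, "ty": 0, "tz": 0.004, "ax": 0, "ay": 0, "az": 0}
    - {"tx": 0, "ty": 0, "tz": 0.0045, "ax": 0, "ay": 0, "az": 0}
    - {"tx": 0, "ty": 0, "tz": 0.005, "ax": 0, "ay": 0, "az": 0}
    - {"tx": 0, "ty": 0, "tz": 0.0055, "ax": 0, "ay": 0, "az": 0}
    - {"tx": 0, "ty": 0, "tz": 0.006, "ax": 0, "ay": 0, "az": 0}

```text
t: 14.87
tool_pos: [0.4796, -0.1986, 0.0416]
ee_rot: [[0.932, 0.177, -0.318], [0.315, 0.046, 0.948], [0.182, -0.983, -0.013]]
wrist_force: [1.6, 1.2, 3.9]
grip_width: 0.001
```

play_rows:
  rows:
    - {"tx": 0, "ty": 0, "tz": 0.0003, "ax": 0, "ay": 0, "az": 0}
    - {"tx": 0, "ty": 0, "tz": 0.0007, "ax": 0, "ay": 0, "az": 0}
    - {"tx": 0, "ty": 0, "tz": 0.001, "ax": 0, "ay": 0, "az": 0}
    - {"tx": 0, "ty": 0, "tz": 0.0013, "ax": 0, "ay": 0, "az": 0}
    - {"tx": 0, "ty": 0, "tz": 0.0017, "ax": 0, "ay": 0, "az": 0}
    - {"tx": 0, "ty": 0, "tz": 0.002, "ax": 0, "ay": 0, "az": 0}
    - {"tx": 0, "ty": 0, "tz": 0.0023, "ax": 0, "ay": 0, "az": 0}
    - {"tx": 0, "ty": 0, "tz": 0.0027, "ax": 0, "ay": 0, "az": 0}
    - {"tx": 0, "ty": 0, "tz": 0.003, "ax": 0, "ay": 0, "az": 0}
    - {"tx": 0, "ty": 0, "tz": 0.0033, "ax": 0, "ay": 0, "az": 0}
    - {"tx": 0, "ty": 0, "tz": 0.0037, "ax": 0, "ay": 0, "az": 0}
    - {"tx": 0, "ty": 0, "tz": 0.004, "ax": 0, "ay": 0, "az": 0}

```text
t: 15.87
tool_pos: [0.4799, -0.1985, 0.0458]
ee_rot: [[0.931, 0.178, -0.318], [0.315, 0.046, 0.948], [0.183, -0.983, -0.013]]
wrist_force: [3.3, 2.0, 2.9]
grip_width: 0.006
```

play_rows:
  rows:
    - {"tx": 0, "ty": 0, "tz": 0.0003, "ax": 0, "ay": 0, "az": 0}
    - {"tx": 0, "ty": 0, "tz": 0.0007, "ax": 0, "ay": 0, "az": 0}
    - {"tx": 0, "ty": 0, "tz": 0.001, "ax": 0, "ay": 0, "az": 0}
    - {"tx": 0, "ty": 0, "tz": 0.0013, "ax": 0, "ay": 0, "az": 0}
    - {"tx": 0, "ty": 0, "tz": 0.0017, "ax": 0, "ay": 0, "az": 0}
    - {"tx": 0, "ty": 0, "tz": 0.002, "ax": 0, "ay": 0, "az": 0}
    - {"tx": 0, "ty": 0, "tz": 0.0023, "ax": 0, "ay": 0, "az": 0}
    - {"tx": 0, "ty": 0, "tz": 0.0027, "ax": 0, "ay": 0, "az": 0}
    - {"tx": 0, "ty": 0, "tz": 0.003, "ax": 0, "ay": 0, "az": 0}
    - {"tx": 0, "ty": 0, "tz": 0.0033, "ax": 0, "ay": 0, "az": 0}
    - {"tx": 0, "ty": 0, "tz": 0.0037, "ax": 0, "ay": 0, "az": 0}
    - {"tx": 0, "ty": 0, "tz": 0.004, "ax": 0, "ay": 0, "az": 0}

```text
t: 16.87
tool_pos: [0.4785, -0.1985, 0.049]
ee_rot: [[0.932, 0.175, -0.317], [0.314, 0.046, 0.948], [0.181, -0.983, -0.012]]
wrist_force: [-0.5, -0.2, -0.3]
grip_width: 0.007
```

play_rows:
  rows:
    - {"tx": 0, "ty": 0, "tz": 0.003, "ax": 0, "ay": 0, "az": 0}
    - {"tx": 0, "ty": 0, "tz": 0.008, "ax": 0, "ay": 0, "az": 0}
    - {"tx": -0.002, "ty": 0, "tz": 0.015, "ax": 0, "ay": 0, "az": 0}
    - {"tx": -0.004, "ty": 0, "tz": 0.03, "ax": 0, "ay": 0, "az": 0}
    - {"tx": -0.006, "ty": 0, "tz": 0.05, "ax": 0, "ay": 0, "az": 0}
    - {"tx": -0.01, "ty": 0, "tz": 0.08, "ax": 0, "ay": 0, "az": 0}
    - {"tx": -0.01, "ty": 0, "tz": 0.11, "ax": 0, "ay": 0, "az": 0}
    - {"tx": -0.01, "ty": 0, "tz": 0.14, "ax": 0, "ay": 0, "az": 0}
    - {"tx": -0.01, "ty": 0, "tz": 0.17, "ax": 0, "ay": 0, "az": 0}
    - {"tx": -0.01, "ty": 0, "tz": 0.19, "ax": 0, "ay": 0, "az": 0}
    - {"tx": -0.01, "ty": 0, "tz": 0.2, "ax": 0, "ay": 0, "az": 0}
    - {"tx": -0.01, "ty": 0, "tz": 0.2, "ax": 0, "ay": 0, "az": 0}

```text
t: 17.87
tool_pos: [0.4696, -0.1992, 0.2518]
ee_rot: [[0.931, 0.18, -0.317], [0.314, 0.046, 0.948], [0.185, -0.983, -0.014]]
wrist_force: [-0.5, 0.4, 0.3]
grip_width: 0.006
```

```bash
python3 - <<'E'
from h import *
s=arm.observe(); print(s['t'],s['tool_pos'],s['q'],s['wrist_force'])
for n in('scene','top'):
    im,d=arm.snapshot(n); P=cloud(d,arm.camera_info(n)); save(n+'5',im); 
    P0=np.load(f'pics/{n}0.npz')['P']
    def f(P):
        q=P[(P[...,2]>.193)&(P[...,2]<.22)&(abs(P[...,0]-.6)<.12)&(abs(P[...,1]+.15)<.12)]
        return q.shape,q.mean(0),cv2.minEnclosingCircle(q[:,:2].astype(np.float32))
    print(n,f(P0),f(P))
    dd=cv2.absdiff(im,np.load(f'pics/{n}0.npz')['im']).max(2); cv2.imwrite(f'pics/{n}5d.png',np.clip(dd.astype(int)*3,0,255))
E
```

```text
17.8667 [ 0.46962161 -0.19923932  0.2517533 ] [-0.40796874 -0.18346185  0.75782461  1.89055204  0.02215628  1.23033855
  2.24014733] [-0.47469094  0.42981605  0.25132414]
scene ((1503, 3), array([ 0.59266788, -0.15821704,  0.19645735]), ((0.5927376747131348, -0.15988381206989288), 0.07530035823583603)) ((1507, 3), array([ 0.59178128, -0.15777371,  0.19653512]), ((0.5883922576904297, -0.15887218713760376), 0.07552821189165115))
top ((1117, 3), array([ 0.5882543 , -0.15611341,  0.19634147]), ((0.5913680195808411, -0.1568830907344818), 0.07706936448812485)) ((1111, 3), array([ 0.5884571 , -0.15671163,  0.19648899]), ((0.5862707495689392, -0.1577024906873703), 0.07514946907758713))[ WARN:0@1.388] global loadsave.cpp:1063 imwrite_ Unsupported depth image for selected encoder is fallbacked to CV_8U.
```

View pics/scene5.png

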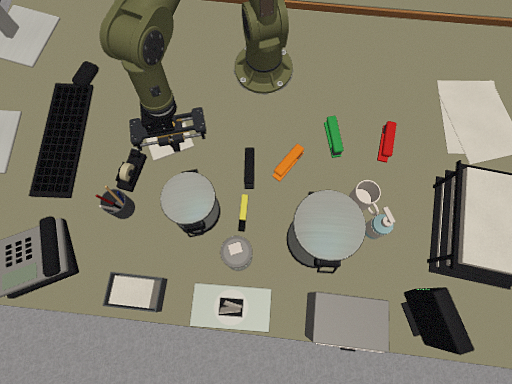

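View pics/scene5d.png

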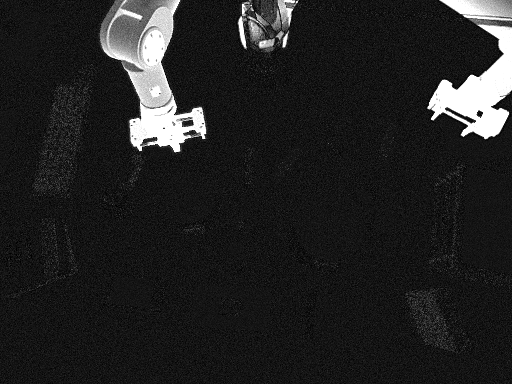

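View pics/top5d.png

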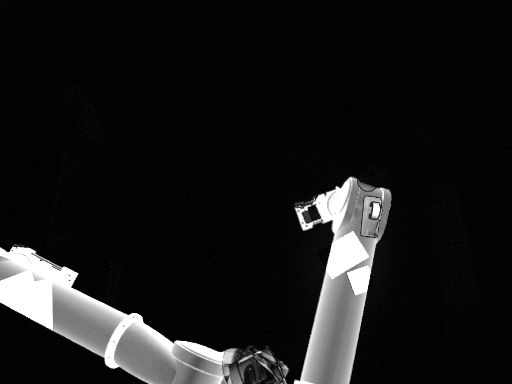

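The difference pictures show changes only where the arm is. The short bin is shut at scene pixel (190,200), and the bins and other items have not moved. I'm handing in.

```bash
python3 -c "
from workcell import arm
print(arm.hand_in())"
```

```text
the job is handed in; nothing more can be done
None
```

The short bin's pedal was pressed right down, held, and let up slowly, and the job is handed in at about 18 s of the 42 s allowed.

- **Opening:** I pressed with closed fingertips at about (0.479, -0.199) until the pedal met its stop, with the fingertips 14.5–15 mm above the desk. The force rose from 3 N to 8–12 N there. I kept it down for about 3 s. A plane fitted to the lid in the top camera's depth gave 1.39 rad against the nominal 1.30. I put that down to fit noise; the pictures show the lid wide open.
- **Closing:** I raised the pedal at 12 mm/s, slowing to about 4 mm/s, with the fingers in contact until the force faded to zero at about 49 mm. I then drew the hand up to about 0.25 m. I did not measure the lid's speed as it shut. The slow rise in contact means it should have come down gently.
- **Last checks:** Before-and-after pictures from the scene and top cameras differ only where the arm was or is. The short bin's lid is shut at the same height, within 0.2 mm. Its mean position is within about 1 mm in both cameras, though a rougher circle fit differs by up to 5 mm between pictures. The tall bin stayed shut, and the wrist force is about 0.

While pressing, I felt up to about 4 N of sideways drag at the pad, and the pictures show no shift of the bin.

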